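# Unbolt the pad press

## Robot

A 6-joint arm with a two-finger parallel gripper is mounted at the origin on the work surface. World frame = base frame: x ahead of the robot, y to its left, z up, the work surface at z = 0. Lengths are in mm, angles in rad, forces in N, time in s.
With the tool pointing down it reaches from about 350 to 775 mm from the base axis. Payload 7.3 kg.
Tool frame: the origin (TCP) lies midway between the tips of the shut fingers; the grasp point (between the pads) lies 19 mm behind it; z points along the fingers, x is the direction in which the jaws open and shut, and the axes are right-handed (so a half turn about z gives the same grasp; the last joint's range is limited). The gripper opens to 92 mm and grips with 3 to 60 N. Pads are 19 mm wide; open, the fingers measure 130 mm over their backs; the gripper's body (75 mm by 190 mm) begins 47 mm behind the grasp point.
Start: joints at [-0.146, 0.342, 1.524, -0, 1.275, -0.146], TCP at [525.019, 0.019, 226.741] pointing down, gripper open.
Joint ranges: [-2.53, 2.53], [-0.77, 2.02], [0.04, 2.7], [-1, 4.14], [0.28, 2.66], [-3.11, 3.11]. Speed limits (rad/s): [2.57, 2.57, 3.14, 3.14, 3.14, 3.14].

## Interface

Orientations are given as [roll, pitch, yaw] about the fixed x, y, z axes, in that order (R = Rz(yaw) Ry(pitch) Rx(roll)).
In Python, from plant import bot gives the robot as it stands.
- The arm moves only by the shell command python3 -m pendant 'ROWS' [OPENING]. ROWS is JSON, a list of rows, each an object with "linear": the shift along the world's x, y, z in mm, a list of three; "twist": the turn about the world's z in degrees. In form: [{"linear": [x, y, z], "twist": twist}, ...]. A call has 1 to 20 rows; each row is the pose to reach, as a shift and turn from the pose commanded when the call began; what a row does not reach only later rows make up. A row lasts 1/8 s, in which the tool goes at most 62.5 mm and 10.7 degrees, less where a joint would pass 70% of its speed; a pose out of reach is approached as far as the arm can. A call with a gripper value outside its range is refused whole. OPENING is the closure in counts, from 0 (fully open) to 255 (shut), set as the call begins (- or left out, the last holds). The fingers move at their own pace and stop on an object; the grip force is fixed at half the most. Time passes only in rows, so rows that repeat a pose let the fingers close. It gives the time, the measured TCP pose, the force and the opening at its end, in the units of the state.
- bot.get_obs(): the state, without advancing time (a new reading comes with each control period).
- bot.capture(name): name is "scene" or "side" or "wrist"; returns a dict with "frame" (480x640x3 uint8, blue, green, red), "z_map" (480x640 float32, mm along the optical axis (not along the pixel's ray), 0 where there is no reading), "fx", "fy", "cx", "cy" (pixels), "rvec" (rotation vector, rad) and "tvec" (3), from world to camera coordinates, as OpenCV has them. Camera axes: x right, y down, z forward; pixel columns grow to the right and rows downward; lengths in mm; the calibration is good to about 2 mm. The wrist camera is an equidistant fisheye: a pixel r from the principal point sees the ray r / f radians off the axis. A picture is of the moment at which its call begins.
- bot.close_job(): hands the job in, once; it reports no verdict.
The state is a dict: "time": time; "joint_positions": joint angles; "dq": joint speeds; "tau": joint torques, N m; "tool_pos": TCP position; "tcp_rot": TCP orientation; "contact_force": force on the tool from outside, world axes, zero at the start; "moment": the same for the moment, N m; "grip_width": finger opening in mm.
Only numpy, scipy, OpenCV 4.12 (cv2) and the standard library are available. Lean on these libraries where they do the work, as an engineer would, in place of code of your own. Each camera call takes 0.05 s, during which the arm holds its last target. There are 200 camera calls.

## Task

Free the bar of the green pad press: back the brass wing nut off (counterclockwise from above) until its collar is level with the gap in the yellow keeper at the mouth of the slotted lug, then swing the eyebolt out through the slot, lay it gently well over, away from the press, and let go. Feel for the right height, with light pulls: do not force the collar against the keeper or press hard on the lug, and leave the things around the press where they are.

Things in the scene. Friction and masses are not known exactly. Their poses are not given: they have to be found in the camera images.
- press: Green pad press fixed on the table: base plate 260 x 170 x 12 mm, rear post 104 mm high, card stack under a steel plate, and a green bar (34 mm wide, top at 98 mm) running forward over it. Origin on the table below the upright eyebolt; +x is the front (slot opens and bolt swings that way), z up. The press reaches from x = -250 to +15 mm, y +-85 mm.
- lug: Dark slotted lug, 40 mm wide, with a 14 mm slot open to the press's +x. Origin on the bolt's axis on the flat seat, 100 mm above the table; axes as the press. A yellow keeper at the slot's mouth (x = 13 to 17 mm, |y| 7 to 20 mm) lets the nut's collar out only at the right height; its hoods stand up to 17.5 mm above the seat.
- keeper_foot (a point): Point on the lug's seat below the keeper, 15 mm in front of the bolt's axis (fixed). On either side of the slot the keeper has a horn and above it a hood, 6.5 mm apart. The horns' tops are set 2 to 8 mm above the seat, anew each time and not measured. The collar enters once its underside is 0.5 mm above them, but as the bolt leans it passes freely only if 1.8 to 3.1 mm above them (bolt upright).
- nut_wings (a point): Centre of the two wings of the brass wing nut, on the bolt's axis; z along the bolt towards its free end, x along the wing span, y across the flat wing faces. Wings 54 mm span, 12 mm thick, 21 mm high (10.5 mm above and below this point); below them a 15 mm hub, 19 mm high, and the collar.
- nut_collar (a point): Centre of the underside of the nut's collar (26 mm across, 4 mm thick), 32.5 mm below nut_wings. Coarse thread: the nut rises 2.5 mm per radian turned counterclockwise seen from above, stays where left, turns with 0.15 N m; captive, stop at 12 mm above the seat. At the start the collar is 0 to 2.5 mm above the seat. It touches the keeper after 2 mm of outward play unless level with the gap.
- bolt_end (a point): Free end of the steel eyebolt (11 mm shank), 108 mm from its pivot; z along the bolt, away from the pivot. It lies between the wings.
- eyebolt (a joint): Angle of the eyebolt in rad: 0 upright in the slot, growing as it swings out to the press's +x about a horizontal pivot (along the press's y) that lies 26 mm above the table at the press's origin; stop at 1.35. It counts as laid over beyond 0.95. Friction of 0.14 N m holds it at any angle.
- mug: Blue mug, 80 mm across, 85 mm high, origin under its centre. Bystander.
- tape_roll: Orange roll of tape lying flat, 90 mm across, 24 mm high, origin under its centre. Bystander.
- roll_box: Small cardboard box 85 x 60 x 60 mm, origin under its centre. Bystander.

How it is judged:
By the outcome, as a careful person would: the job done as asked, in the order asked, and still so for the second after the job is handed in, with the robot touching nothing.
It also fails if it takes over 72 s, if anything falls off the work surface, if the arm or the gripper's body presses on something with over 40 N, if the wrist force passes 120 N, or if a joint passes its speed limit or range.

## Working session

There is one attempt and no reset: what is moved stays moved. The work goes in short steps, Python scripts to look and compute and a shell command to move; the robot and the scene stay as the last step left them, time stands still between calls to the robot, and variables do not carry over. Pictures are saved under pics/ and viewed, about 8 in all and at most 12, crops included, and the job is handed in when it is done.

```bash
ls; mkdir -p pics; cat > h.py <<'E'
import numpy as np, cv2
from plant import bot
def cap(n):
    c=bot.capture(n); c['R']=cv2.Rodrigues(np.array(c['rvec'],float))[0]; c['t']=np.array(c['tvec'],float).reshape(3); return c
def cloud(c):
    v,u=np.mgrid[0:480,0:640]; z=c['z_map'].astype(float)
    P=np.stack([(u-c['cx'])/c['fx']*z,(v-c['cy'])/c['fy']*z,z],-1)
    return (P-c['t'])@c['R']
E
python3 - <<'E'
from h import *
o=bot.get_obs(); print({k:np.round(v,3) for k,v in o.items()})
a=[cap('scene'),cap('side')]
np.savez('c0.npz',**{f'{n}{k}':v for n,c in zip('ab',a) for k,v in c.items()})
for n,c in zip(('scene','side'),a):
    cv2.imwrite(f'pics/{n}0.png',c['frame']); print(n,-c['R'].T@c['t'],c['R'][2],c['fx'])
E
```

```text
pics
{'time': np.float64(0.0), 'joint_positions': array([-0.146,  0.343,  1.525,  0.   ,  1.275, -0.146]), 'dq': array([ 0.001, -0.002,  0.002,  0.001, -0.001, -0.   ]), 'tau': array([ 1.0000e-03, -4.3125e+01, -2.4422e+01,  7.2000e-02,  5.6000e-02,
       -0.0000e+00]), 'tool_pos': array([5.24601e+02, 9.90000e-02, 2.26043e+02]), 'tcp_rot': array([-3.141e+00,  2.000e-03,  0.000e+00]), 'contact_force': array([-0.777,  0.127, -0.538]), 'moment': array([ 0.017,  0.038, -0.005]), 'grip_width': np.float64(91.842)}
scene [1013.19833668 -233.78896638  703.72147916] [-0.58976484  0.33750695 -0.73366647] 445.5620811330965
side [ 211.55826636 -408.45729201  701.65544344] [ 0.41630767  0.53166412 -0.73757792] 481.87827286066886
```

View pics/scene0.png

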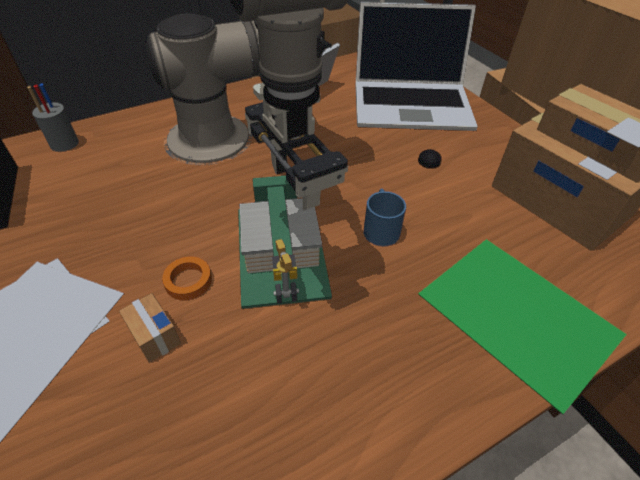

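View pics/side0.png

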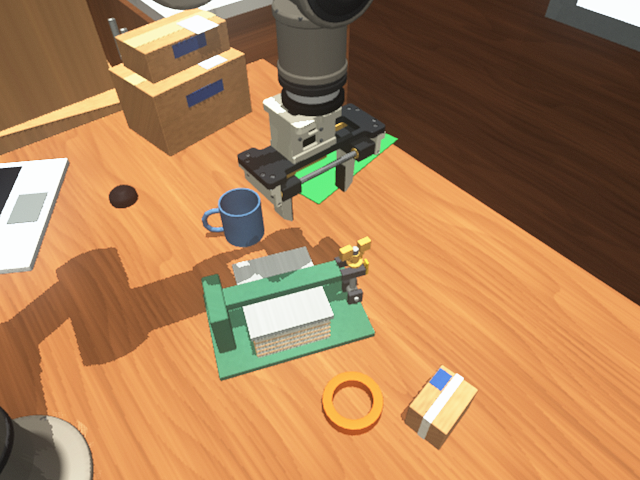

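The scene view shows the press at about (283,250), its nut at (283,262), with the mug at (384,218), the tape at (187,278) and the box at (150,326). In the side view the nut is at (354,252).

```bash
python3 - <<'E'
from h import *
d=np.load('c0.npz')
for n,(u0,u1,v0,v1) in zip('ab',((235,335,170,305),(195,380,230,380))):
    c={k[1:]:d[k] for k in d.files if k[0]==n}
    P=cloud(c); hsv=cv2.cvtColor(c['frame'],cv2.COLOR_BGR2HSV)
    roi=np.zeros((480,640),bool); roi[v0:v1,u0:u1]=1; roi&=c['z_map']>0
    h,s,v=[hsv[...,i] for i in range(3)]
    g=roi&(h>60)&(h<90)&(s>80)
    bar=P[g&(P[...,2]>92)&(P[...,2]<102)]
    base=P[g&(P[...,2]<17)&(P[...,2]>6)]
    for nm,q in (('bar',bar),('base',base)):
        r=cv2.minAreaRect(q[:,:2].astype(np.float32)); print(n,nm,len(q),r,q[:,2].mean(), cv2.boxPoints(r).round(0).tolist())
    y=roi&(h>15)&(h<32)&(s>120)&(P[...,2]>95)
    q=P[y]; print('yellow',len(q),q.min(0),q.max(0))
    top=q[q[:,2]>q[:,2].max()-12]; print('wings top',len(top),top.mean(0),cv2.minAreaRect(top[:,:2].astype(np.float32)))
    vv,uu=np.where(y); print(uu.min(),uu.max(),vv.min(),vv.max())
a=cv2.resize(d['aframe'][225:305,235:335],None,fx=4,fy=6,interpolation=3)
b=cv2.resize(d['bframe'][225:305,310:385],None,fx=5,fy=6,interpolation=3)
cv2.imwrite('pics/crop.png',np.hstack([a,b]))
E
```

```text
a bar 1100 ((441.0675354003906, 8.889007568359375), (72.54507446289062, 212.117431640625), 77.50154113769531) 98.17070490090767 [[330.0, -4.0], [537.0, -49.0], [552.0, 21.0], [345.0, 67.0]]
a base 2307 ((480.095458984375, -12.436546325683594), (166.67330932617188, 209.87440490722656), 69.03034973144531) 12.046056140015963 [[352.0, -53.0], [548.0, -128.0], [608.0, 28.0], [412.0, 103.0]]
yellow 415 [350.9856721  -69.40608442  95.44909291] [618.53295133  -8.68922927 327.5990511 ]
wings top 1 [618.53295133  -8.68922927 327.5990511 ] ((618.532958984375, -8.689229011535645), (0.0, 0.0), 0.0)
253 319 175 277
b bar 1966 ((454.7987365722656, -4.842334747314453), (34.6447639465332, 189.2400665283203), 68.81686401367188) 99.38833985197321 [[360.0, 13.0], [537.0, -55.0], [549.0, -23.0], [373.0, 46.0]]
b base 3789 ((453.00738525390625, -6.219512939453125), (164.67417907714844, 257.47607421875), 68.98929595947266) 13.532260269805736 [[303.0, -37.0], [544.0, -129.0], [603.0, 24.0], [362.0, 117.0]]
yellow 472 [362.85799647 -70.79898445  95.59728961] [593.46770814  78.47484559 147.01883645]
wings top 147 [564.56373791 -47.63979872 141.28862192] ((566.399169921875, -46.315269470214844), (12.850384712219238, 53.080867767333984), 82.24789428710938)
205 370 236 276
```

View pics/crop.png

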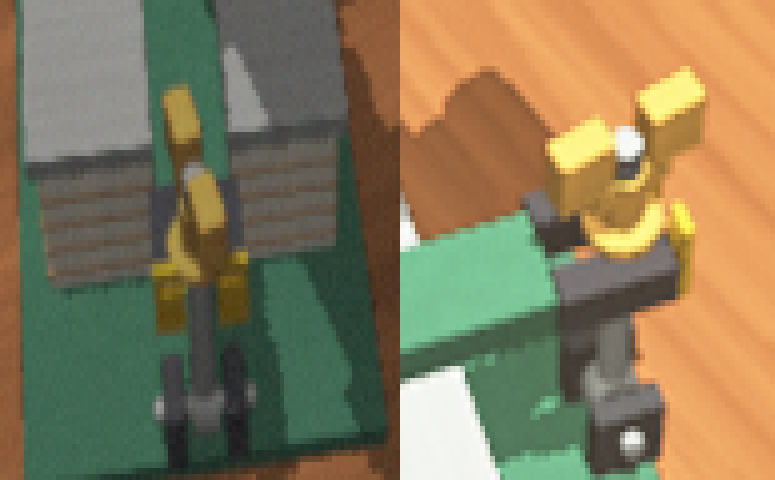

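The crop shows the wings roughly along the press axis, the yellow keeper ahead of the lug, and the bolt end between the wings. The press's +x is at about -21° in the world frame. The bolt axis is near (563,-46) and the wing span at about -8°. I'll hover there with the jaws across the wings (twist -98, which leaves the most counterclockwise travel), then take a close look.

```bash
python3 -m pendant '[{"linear":[4,-5,0],"twist":-10},{"linear":[8,-10,0],"twist":-20},{"linear":[12,-15,0],"twist":-30},{"linear":[16,-20,0],"twist":-40},{"linear":[20,-25,0],"twist":-50},{"linear":[24,-30,0],"twist":-60},{"linear":[28,-35,0],"twist":-70},{"linear":[32,-40,0],"twist":-80},{"linear":[36,-45,-10],"twist":-90},{"linear":[39,-46,-20],"twist":-98},{"linear":[39,-46,-20],"twist":-98},{"linear":[39,-46,-20],"twist":-98}]'
python3 - <<'E'
from h import *
o=bot.get_obs(); print(o['joint_positions'],o['tool_pos'],o['tcp_rot'],o['contact_force'])
c=cap('wrist'); np.savez('w.npz',**c); print(-c['R'].T@c['t'],c['R'],c['fx'],c['cx'],c['cy'])
cv2.imwrite('pics/w1.png',c['frame'])
E
```

```text
time: 1.6
tool_pos: [564.0, -45.9, 206.9]
tcp_rot: [3.141, -0.0, -1.708]
contact_force: [-0.2, 0.2, 0.4]
grip_width: 92.0
[-2.16617637e-01  4.32598785e-01  1.44082350e+00 -1.04170600e-04
  1.26832622e+00  1.49105020e+00] [563.96817636 -45.9170046  206.86923418] [ 3.14142937e+00 -8.67049371e-05 -1.70763679e+00] [-0.1547745   0.20323675  0.39284862]
[627.59140322 -53.91818464 364.76988335] [[-1.35861493e-01 -9.90727835e-01  1.08583602e-04]
 [-9.60046289e-01  1.31681103e-01  2.46923489e-01]
 [-2.44648272e-01  3.34431487e-02 -9.69034973e-01]] 371.64829954431775 322.1087385886295 241.33983703447947
```

View pics/w1.png

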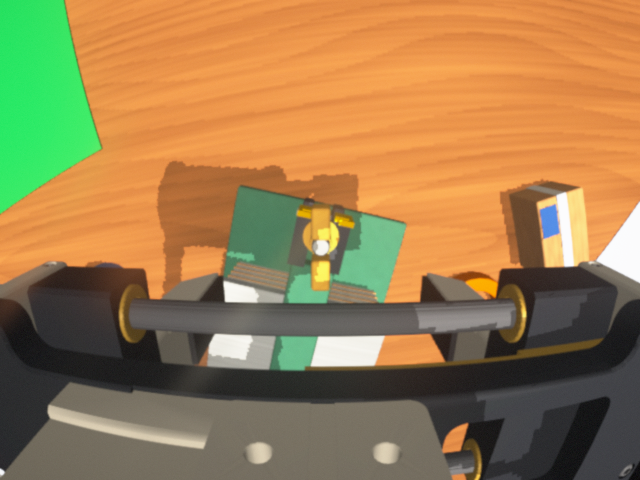

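The wrist view is clear: the wings run from (320,205) to (320,290), upright in the image, with the bolt end at (321,247). I'll cast those onto their known heights.

```bash
python3 - <<'E'
from h import *
d=np.load('w.npz'); c={k:d[k] for k in d.files}
C=-c['R'].T@c['t']
def ray(u,v,z):
    a=np.array([(u-c['cx'])/c['fx'],(v-c['cy'])/c['fy']]); r=np.linalg.norm(a)
    k=np.array([*(a/r*np.sin(r)),np.cos(r)])@c['R']
    return C+k*(z-C[2])/k[2]
hsv=cv2.cvtColor(c['frame'],cv2.COLOR_BGR2HSV); h,s,v=[hsv[...,i] for i in range(3)]
roi=np.zeros((480,640),bool); roi[195:297,290:360]=1
y=roi&(h>12)&(h<32)&(s>120)&(v>90)
w=roi&(s<60)&(v>140); w[:235]=0;w[260:]=0;w[:,:305]=0;w[:,340:]=0
vv,uu=np.where(w); print('bolt end px',len(uu),uu.mean(),vv.mean(),ray(uu.mean(),vv.mean(),134))
for r in range(200,296,5):
    q=np.where(y[r])[0]
    if len(q): print(r,q.min(),q.max(),len(q), ray(q.min(),r,144).round(1)[:2],ray(q.max(),r,144).round(1)[:2])
im=c['frame'][190:300,270:370]; cv2.imwrite('pics/w1c.png',cv2.resize(im,None,fx=5,fy=5,interpolation=3))
E
```

```text
bolt end px 207 320.5652173913044 247.3719806763285 [565.49627744 -44.42563479 134.        ]
200 313 359 47 [597.9 -44.4] [594.2 -71.7]
205 300 359 54 [596.  -36.2] [591.2 -71.4]
210 298 359 40 [593.1 -34.6] [588.2 -71. ]
215 297 348 50 [590.2 -33.5] [586. -64.]
220 311 352 40 [586.  -41.5] [582.6 -66.1]
225 306 354 47 [583.3 -38. ] [579.4 -66.9]
230 303 338 36 [580.5 -35.7] [577.6 -56.9]
235 302 338 37 [577.5 -34.7] [574.5 -56.5]
240 303 338 24 [574.3 -34.8] [571.4 -56.1]
245 305 336 14 [571.  -35.6] [568.4 -54.4]
250 310 331 5 [567.4 -38.1] [565.6 -51. ]
255 313 328 7 [564.  -39.5] [562.7 -48.7]
260 312 329 18 [560.8 -38.4] [559.4 -48.9]
265 311 330 20 [557.7 -37.4] [556.1 -49.1]
270 311 329 19 [554.4 -36.9] [552.9 -48.1]
275 311 329 19 [551.1 -36.4] [549.6 -47.6]
280 312 329 18 [547.7 -36.5] [546.3 -47.2]
285 312 329 18 [544.4 -36.1] [542.9 -46.7]
290 315 325 11 [540.7 -37.5] [539.9 -43.8]
```

View pics/w1c.png

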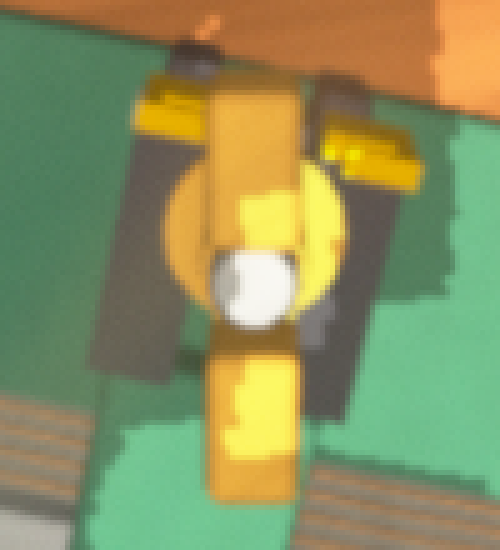

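Both views agree: the axis is at about (565.5,-44.7), the wings start about 5.5 mm either side of it, and the span is at -8.5°. Next I descend to TCP z 125, above the hoods at 117.5, while part-closing.

```bash
python3 -m pendant '[{"linear":[1.5,1.3,-15],"twist":0},{"linear":[1.5,1.3,-30],"twist":0},{"linear":[1.5,1.3,-45],"twist":0},{"linear":[1.5,1.3,-58],"twist":0},{"linear":[1.5,1.3,-68],"twist":0},{"linear":[1.5,1.3,-76],"twist":0},{"linear":[1.5,1.3,-81],"twist":0},{"linear":[1.5,1.3,-81.5],"twist":0},{"linear":[1.5,1.3,-81.5],"twist":0}]' 165
python3 -m pendant '[{"linear":[0,0,0],"twist":0},{"linear":[0,0,0],"twist":0},{"linear":[0,0,0],"twist":0}]' 213
python3 - <<'E'
from h import *
c=cap('wrist'); cv2.imwrite('pics/w2.png',cv2.resize(c['frame'][180:340,220:420],None,fx=4,fy=3.7,interpolation=3)[:592])
E
```

```text
time: 2.78
tool_pos: [565.8, -44.8, 125.6]
tcp_rot: [-3.141, -0.0, -1.71]
contact_force: [-0.6, -0.2, 0.7]
grip_width: 32.5
time: 3.15
tool_pos: [565.6, -44.7, 125.4]
tcp_rot: [-3.141, -0.0, -1.71]
contact_force: [-0.2, -0.9, -0.5]
grip_width: 15.6
```

View pics/w2.png

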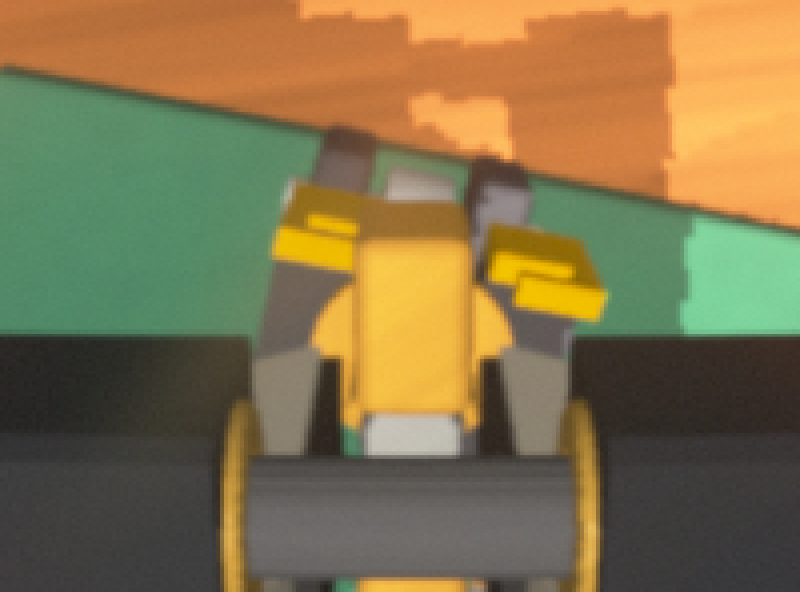

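The nut (columns 357–470) sits centred between the pads (340 and 480), so I close the gripper.

```bash
python3 -m pendant '[{"linear":[0,0,0],"twist":0},{"linear":[0,0,0],"twist":0},{"linear":[0,0,0],"twist":0}]' 255; python3 -m pendant '[{"linear":[0,0,0.4],"twist":10},{"linear":[0,0,0.9],"twist":20},{"linear":[0,0,0.9],"twist":20}]'; python3 -c "
from h import *
o=bot.get_obs();print(o['moment'],o['contact_force'])"
```

```text
time: 3.58
tool_pos: [565.5, -44.8, 125.3]
tcp_rot: [3.142, -0.0, -1.71]
contact_force: [-0.1, -1.0, 1.3]
grip_width: 11.4
time: 3.95
tool_pos: [565.6, -45.3, 126.2]
tcp_rot: [3.142, -0.001, -1.363]
contact_force: [-0.1, -4.0, -0.2]
grip_width: 11.3
[-0.71780093  0.16081507  0.05650426] [-0.06025781 -4.01111179 -0.23376519]
```

```bash
python3 -m pendant '[{"linear":[0.9,-0.4,0],"twist":0},{"linear":[1.9,-0.7,0],"twist":0},{"linear":[2.8,-1.1,0],"twist":0},{"linear":[2.8,-1.1,0],"twist":0}]'; python3 -m pendant '[{"linear":[0.5,-0.2,0],"twist":0},{"linear":[0.9,-0.4,0],"twist":0},{"linear":[0.9,-0.4,0],"twist":0}]'
```

```text
time: 4.45
tool_pos: [567.5, -45.9, 126.1]
tcp_rot: [3.14, 0.0, -1.363]
contact_force: [-4.1, -3.2, 2.8]
grip_width: 11.5
time: 4.82
tool_pos: [568.2, -46.3, 126.1]
tcp_rot: [3.139, 0.0, -1.363]
contact_force: [-5.4, -3.3, 3.3]
grip_width: 11.8
```

```bash
python3 -m pendant '[{"linear":[0.9,-0.4,0],"twist":0},{"linear":[1.9,-0.7,0],"twist":0},{"linear":[1.9,-0.7,0],"twist":0}]'; python3 -m pendant '[{"linear":[-2.5,1,0.0],"twist":0},{"linear":[-5.6,2.2,0],"twist":0},{"linear":[-5.6,2.2,0.4],"twist":10},{"linear":[-5.6,2.2,0.9],"twist":20},{"linear":[-5.6,2.2,0.9],"twist":20}]'
```

```text
time: 5.2
tool_pos: [569.2, -46.6, 126.1]
tcp_rot: [3.137, 0.001, -1.363]
contact_force: [-7.1, -2.4, 5.7]
grip_width: 11.3
time: 5.82
tool_pos: [565.9, -45.8, 127.1]
tcp_rot: [3.141, -0.002, -1.013]
contact_force: [-0.7, -8.0, -0.7]
grip_width: 11.5
```

There is a side force of -8 N in y, so the grip was off-centre along the span, with the axis about 2 mm further in +x. I'll loosen and re-centre before feeling on.

```bash
python3 -m pendant '[{"linear":[0,0,0],"twist":0},{"linear":[1.5,-0.8,-0.5],"twist":0},{"linear":[1.5,-0.8,-0.5],"twist":0}]' 205;python3 -m pendant '[{"linear":[0,0,0],"twist":0},{"linear":[0,0,0],"twist":0},{"linear":[0,0,0],"twist":0}]' 255; python3 -c "
from h import *
c=cap('wrist'); cv2.imwrite('pics/w3.png',cv2.resize(c['frame'][180:340,220:420],None,fx=4,fy=3.7,interpolation=3)[:592])
"
```

```text
time: 6.2
tool_pos: [567.2, -45.1, 126.4]
tcp_rot: [-3.141, 0.0, -1.013]
contact_force: [0.1, 0.7, 0.9]
grip_width: 17.9
time: 6.58
tool_pos: [567.1, -45.4, 126.6]
tcp_rot: [-3.141, -0.0, -1.012]
contact_force: [0.8, -1.0, -0.2]
grip_width: 11.3
```

View pics/w3.png

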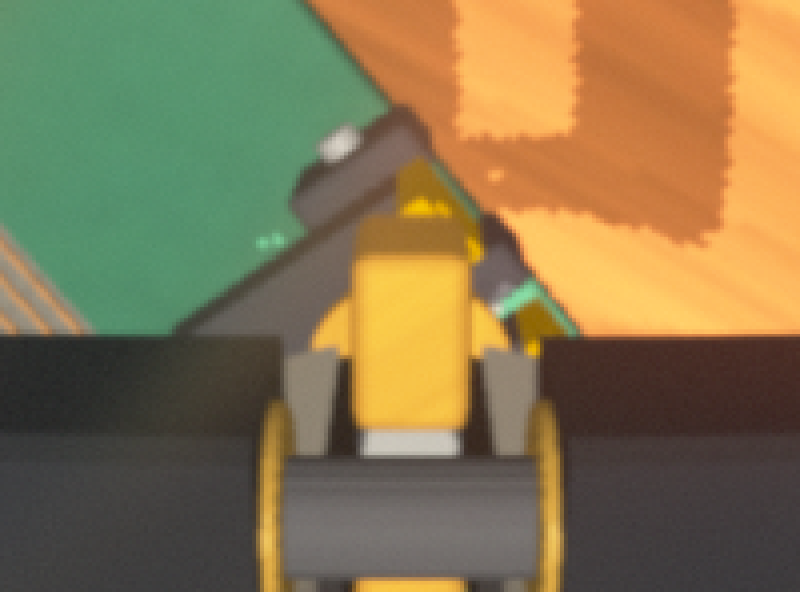

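```bash
python3 -m pendant '[{"linear":[0.9,-0.4,0],"twist":0},{"linear":[1.9,-0.7,0],"twist":0},{"linear":[2.8,-1.1,0],"twist":0},{"linear":[2.8,-1.1,0],"twist":0}]'; python3 -m pendant '[{"linear":[0.9,-0.4,0],"twist":0},{"linear":[1.9,-0.7,0],"twist":0},{"linear":[1.9,-0.7,0],"twist":0}]'
```

```text
time: 7.12
tool_pos: [569.4, -46.4, 126.4]
tcp_rot: [3.141, 0.001, -1.012]
contact_force: [-2.7, 2.7, 1.3]
grip_width: 11.4
time: 7.5
tool_pos: [570.8, -46.9, 126.3]
tcp_rot: [3.14, 0.002, -1.012]
contact_force: [-5.0, 2.4, 2.9]
grip_width: 11.3
```

```bash
python3 -m pendant '[{"linear":[0.9,-0.4,0],"twist":0},{"linear":[1.9,-0.7,0],"twist":0},{"linear":[1.9,-0.7,0],"twist":0}]'; python3 -c "
from h import *
o=bot.get_obs();print(o['moment'],o['contact_force'])
c=cap('side'); cv2.imwrite('pics/s4.png',cv2.resize(c['frame'][205:315,300:400],None,fx=6,fy=5.4,interpolation=3))"
```

```text
time: 7.88
tool_pos: [571.6, -47.2, 126.3]
tcp_rot: [3.138, 0.004, -1.012]
contact_force: [-8.8, 4.1, 6.2]
grip_width: 10.9
[ 0.82953283  1.98952087 -0.03662058] [-8.84242827  4.05341051  6.20547569]
```

View pics/s4.png

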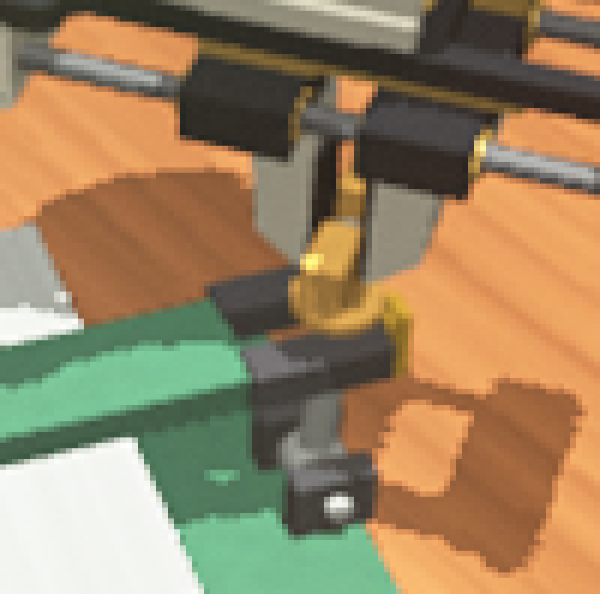

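Blocked: the force rises from 5.5 to 9.7 N over the last 2 mm. From here I repeat a cycle: back, turn 20° (0.87 mm of rise), light pull of 6 mm.

```bash
python3 -m pendant '[{"linear":[-3.3,1.2,0],"twist":0},{"linear":[-6.6,2.5,0],"twist":0},{"linear":[-6.6,2.5,0.4],"twist":10},{"linear":[-6.6,2.5,0.9],"twist":20},{"linear":[-6.6,2.5,0.9],"twist":20}]'; python3 -m pendant '[{"linear":[1.9,-0.7,0],"twist":0},{"linear":[3.7,-1.4,0],"twist":0},{"linear":[5.6,-2.1,0],"twist":0},{"linear":[5.6,-2.1,0],"twist":0}]'
```

```text
time: 8.55
tool_pos: [567.6, -45.7, 127.5]
tcp_rot: [-3.141, -0.002, -0.665]
contact_force: [0.2, 0.1, -0.9]
grip_width: 11.3
time: 9.05
tool_pos: [571.5, -47.2, 127.3]
tcp_rot: [3.14, 0.003, -0.664]
contact_force: [-6.1, 2.3, 2.9]
grip_width: 11.6
```

```bash
python3 -m pendant '[{"linear":[-2.8,1.1,0],"twist":0},{"linear":[-5.6,2.1,0],"twist":0},{"linear":[-5.6,2.1,0.4],"twist":10},{"linear":[-5.6,2.1,0.9],"twist":20},{"linear":[-5.6,2.1,0.9],"twist":20}]'; python3 -m pendant '[{"linear":[1.9,-0.7,0],"twist":0},{"linear":[3.7,-1.4,0],"twist":0},{"linear":[5.6,-2.1,0],"twist":0},{"linear":[5.6,-2.1,0],"twist":0}]'
```

```text
time: 9.68
tool_pos: [567.5, -45.7, 128.3]
tcp_rot: [-3.142, -0.001, -0.316]
contact_force: [1.4, 0.8, -1.5]
grip_width: 11.8
time: 10.18
tool_pos: [572.0, -47.4, 128.2]
tcp_rot: [3.142, 0.002, -0.315]
contact_force: [-4.7, 2.5, 2.1]
grip_width: 11.5
```

```bash
python3 -m pendant '[{"linear":[0.9,-0.4,0],"twist":0},{"linear":[1.9,-0.7,0],"twist":0},{"linear":[1.9,-0.7,0],"twist":0}]'
```

```text
time: 10.55
tool_pos: [573.2, -47.8, 128.2]
tcp_rot: [3.141, 0.003, -0.315]
contact_force: [-7.3, 3.1, 4.5]
grip_width: 11.4
```

Gripped with the jaws along the swing direction, the pads resist tilt and blur the reading. I'll feel with a loose jaw instead, so that only the rear finger pulls.

```bash
python3 -m pendant '[{"linear":[-3.7,1.4,0],"twist":0},{"linear":[-7.5,2.8,0],"twist":0},{"linear":[-7.5,2.8,0],"twist":0}]'; python3 -m pendant '[{"linear":[0,0,0],"twist":0},{"linear":[0,0,0],"twist":0},{"linear":[1.9,-0.7,0],"twist":0},{"linear":[3.7,-1.4,0],"twist":0},{"linear":[3.7,-1.4,0],"twist":0}]' 210; for i in 1 2 3 4 ; do  python3 -m pendant '[{"linear":[0.9,-0.4,0],"twist":0},{"linear":[0.9,-0.4,0],"twist":0}]'; done
```

```text
time: 10.92
tool_pos: [567.4, -45.6, 128.4]
tcp_rot: [3.142, -0.002, -0.314]
contact_force: [-0.4, 0.2, -2.6]
grip_width: 11.6
time: 11.55
tool_pos: [570.8, -47.0, 128.3]
tcp_rot: [3.142, -0.0, -0.314]
contact_force: [-1.4, 0.0, 0.5]
grip_width: 16.0
time: 11.8
tool_pos: [571.6, -47.3, 128.3]
tcp_rot: [3.142, 0.0, -0.314]
contact_force: [-2.1, 0.7, 0.4]
grip_width: 15.9
time: 12.05
tool_pos: [572.5, -47.6, 128.3]
tcp_rot: [-3.142, -0.0, -0.314]
contact_force: [-0.6, 0.4, 0.9]
grip_width: 16.1
time: 12.3
tool_pos: [573.6, -48.1, 128.3]
tcp_rot: [-3.142, -0.001, -0.314]
contact_force: [-0.3, 0.6, 0.5]
grip_width: 16.1
time: 12.55
tool_pos: [574.3, -48.4, 128.4]
tcp_rot: [-3.142, 0.0, -0.314]
contact_force: [-1.2, 0.7, 0.5]
grip_width: 16.0
```

The pull is free, at 1–2 N, well past the 2.9 mm play: the collar has entered. I'll keep pulling lightly and watch for a catch.

```bash
for i in 1 2 3 4 ; do  python3 -m pendant '[{"linear":[0.9,-0.4,0],"twist":0},{"linear":[0.9,-0.4,0],"twist":0}]' | grep -E "pos|contact"; done
```

```text
tool_pos: [574.8, -48.7, 128.3]
contact_force: [-3.9, 2.1, 2.4]
tool_pos: [575.7, -49.0, 128.4]
contact_force: [-3.7, 2.5, 3.4]
tool_pos: [576.1, -49.2, 128.4]
contact_force: [-5.6, 3.6, 5.8]
tool_pos: [577.2, -49.6, 128.4]
contact_force: [-4.6, 2.8, 4.3]
```

It starts to catch at about 6 N, so the collar is in but still low. I'll go back upright, regrip and raise another 20°.

```bash
python3 -m pendant '[{"linear":[-5,2,0],"twist":0},{"linear":[-8,3.4,0],"twist":0},{"linear":[-10.9,4.6,0],"twist":0},{"linear":[-10.9,4.6,0],"twist":0}]'; python3 -m pendant '[{"linear":[0,0,0],"twist":0},{"linear":[0,0,0],"twist":0},{"linear":[0,0,0],"twist":0},{"linear":[0,0,0.4],"twist":10},{"linear":[0,0,0.9],"twist":20},{"linear":[0,0,0.9],"twist":20}]' 255;  python3 -m pendant '[{"linear":[0,0,0],"twist":0},{"linear":[0,0,0],"twist":0},{"linear":[1.9,-0.7,0],"twist":0},{"linear":[3.7,-1.4,0],"twist":0},{"linear":[5.6,-2.1,0],"twist":0},{"linear":[5.6,-2.1,0],"twist":0}]' 210; for i in 1 2 3 4 5 6 ; do  python3 -m pendant '[{"linear":[0.9,-0.4,0],"twist":0},{"linear":[0.9,-0.4,0],"twist":0}]' | grep -E "pos|contact"; done
```

```text
time: 14.05
tool_pos: [566.8, -45.5, 128.4]
tcp_rot: [3.142, -0.0, -0.314]
contact_force: [0.3, -0.8, 0.0]
grip_width: 16.5
time: 14.8
tool_pos: [567.4, -45.6, 129.4]
tcp_rot: [3.141, -0.001, 0.033]
contact_force: [2.8, -1.2, 0.9]
grip_width: 11.7
time: 15.55
tool_pos: [572.7, -47.6, 129.2]
tcp_rot: [-3.142, 0.0, 0.035]
contact_force: [-0.7, 0.3, 0.9]
grip_width: 16.0
tool_pos: [573.5, -47.9, 129.2]
contact_force: [-0.3, 1.0, 0.9]
tool_pos: [574.4, -48.4, 129.2]
contact_force: [-0.8, 1.7, -0.5]
tool_pos: [575.4, -48.8, 129.2]
contact_force: [-0.7, 0.8, -0.3]
tool_pos: [576.2, -49.2, 129.2]
contact_force: [-1.4, 0.5, -0.2]
tool_pos: [577.0, -49.5, 129.2]
contact_force: [-1.9, 1.5, 0.6]
tool_pos: [577.8, -49.9, 129.2]
contact_force: [-2.8, 3.6, 0.3]
```

Free now, at 1–3 N. I'll widen the jaw so the wings can tilt, and keep drawing with the rear finger.

```bash
python3 -m pendant '[{"linear":[0,0,0],"twist":0},{"linear":[0,0,0],"twist":-10},{"linear":[4,-1.5,0],"twist":-20},{"linear":[6.5,-2.5,0],"twist":-22},{"linear":[6.5,-2.5,0],"twist":-22}]' 160; for i in 1 2 3 4 5 6 7; do  python3 -m pendant '[{"linear":[1,-0.4,0],"twist":0},{"linear":[1.9,-0.7,0],"twist":0},{"linear":[1.9,-0.7,0],"twist":0}]' | grep -E "pos|contact"; done
```

```text
time: 17.68
tool_pos: [584.3, -52.8, 129.3]
tcp_rot: [3.141, 0.0, -0.347]
contact_force: [-4.2, -0.4, 2.8]
grip_width: 34.0
tool_pos: [585.7, -53.3, 129.3]
contact_force: [-5.9, -1.2, 3.8]
tool_pos: [587.2, -53.8, 129.3]
contact_force: [-7.6, 1.3, 5.1]
tool_pos: [589.0, -54.5, 129.3]
contact_force: [-7.7, 0.1, 4.4]
tool_pos: [590.9, -55.2, 129.2]
contact_force: [-8.0, 0.1, 5.0]
tool_pos: [592.6, -55.8, 129.1]
contact_force: [-8.0, 0.3, 4.6]
tool_pos: [594.7, -56.6, 129.0]
contact_force: [-7.4, -0.1, 3.2]
tool_pos: [596.7, -57.4, 128.8]
contact_force: [-5.4, -0.8, 1.6]
```

```bash
python3 -c "
from h import *
c=cap('side'); d=cap('wrist')
cv2.imwrite('pics/s5.png',np.hstack([cv2.resize(c['frame'][205:315,300:400],None,fx=4,fy=5,interpolation=3),cv2.resize(d['frame'][180:320,240:400],(400,550),interpolation=3)]))"
```

```text
(no output)
```

View pics/s5.png

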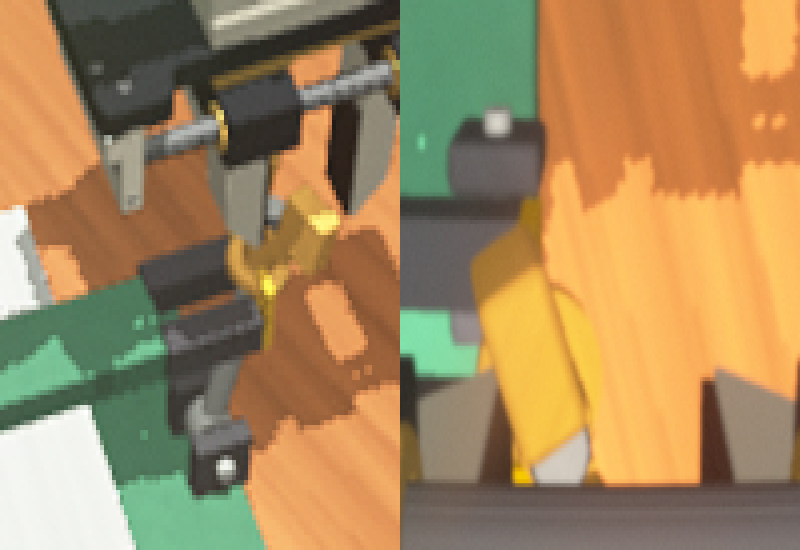

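The bolt is leaning out (left panel), the collar is clearing the keeper and the rear finger sits behind the wing. I'll follow the arc outward and down.

```bash
for i in 1 2 3 4; do  python3 -m pendant '[{"linear":[1.7,-0.7,-0.3],"twist":0},{"linear":[3.4,-1.3,-0.7],"twist":0},{"linear":[5.1,-2,-1.2],"twist":0}]' | grep -E "pos|contact"; done
```

```text
tool_pos: [602.1, -59.5, 127.7]
contact_force: [-4.8, -1.0, 1.3]
tool_pos: [608.5, -61.5, 126.8]
contact_force: [-2.0, -0.5, -0.5]
tool_pos: [613.4, -63.3, 125.7]
contact_force: [-2.0, -0.1, -0.0]
tool_pos: [618.4, -65.3, 124.5]
contact_force: [-1.6, 0.0, -0.2]
```

```bash
for i in 1 2 3 ; do  python3 -m pendant '[{"linear":[2,-0.8,-1.2],"twist":0},{"linear":[4,-1.6,-2.4],"twist":0},{"linear":[6,-2.3,-3.6],"twist":0}]' | grep -E "pos|contact"; done
```

```text
tool_pos: [624.6, -67.8, 121.0]
contact_force: [-0.7, -0.1, 1.2]
tool_pos: [630.4, -70.1, 117.2]
contact_force: [-0.5, 0.7, 1.1]
tool_pos: [636.3, -72.4, 113.5]
contact_force: [-0.3, -0.7, 1.1]
```

```bash
python3 -m pendant '[{"linear":[3.4,-1.3,-3],"twist":0},{"linear":[6.8,-2.6,-6],"twist":0},{"linear":[10.2,-3.9,-10],"twist":0},{"linear":[13.5,-5.2,-14],"twist":0}]' | grep -E "pos|contact"; python3 -m pendant '[{"linear":[2.7,-1,-4],"twist":0},{"linear":[5.4,-2,-8],"twist":0},{"linear":[8,-3,-13],"twist":0},{"linear":[10.7,-4.1,-18],"twist":0}]' | grep -E "pos|contact";
```

```text
tool_pos: [649.9, -77.6, 99.2]
contact_force: [-0.6, -0.6, 0.7]
tool_pos: [660.8, -81.6, 81.4]
contact_force: [-0.1, 0.1, 1.1]
```

```bash
python3 -m pendant '[{"linear":[1.2,-0.5,-3],"twist":0},{"linear":[2.4,-0.9,-6],"twist":0},{"linear":[3.7,-1.4,-10],"twist":0},{"linear":[3.7,-1.4,-10],"twist":0}]' | grep -E "pos|contact"; python3 -c "
from h import *
c=cap('side'); d=cap('scene')
cv2.imwrite('pics/s6.png',np.hstack([cv2.resize(c['frame'][215:335,310:430],None,fx=3.3,fy=4,interpolation=3),cv2.resize(d['frame'][230:350,230:350],None,fx=3.3,fy=4,interpolation=3)]))"
```

```text
tool_pos: [663.9, -82.9, 71.1]
contact_force: [0.1, 0.8, 0.8]
```

View pics/s6.png

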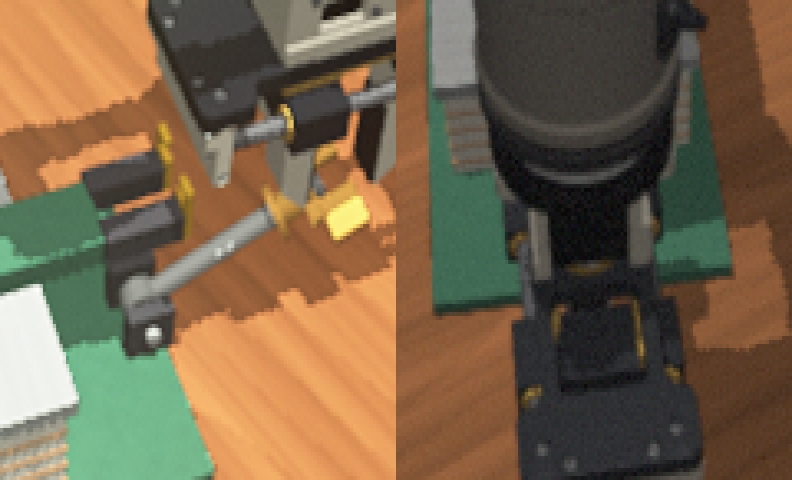

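The bolt is laid well over (left panel). I'll push a little further for margin, then lift straight off and open.

```bash
python3 -m pendant '[{"linear":[0.7,-0.3,-2.5],"twist":0},{"linear":[1.5,-0.6,-5],"twist":0},{"linear":[2.2,-0.8,-8],"twist":0},{"linear":[2.2,-0.8,-8],"twist":0}]' | grep -E "pos|contact"; python3 -m pendant '[{"linear":[0,0,4],"twist":0},{"linear":[0,0,12],"twist":0},{"linear":[0,0,25],"twist":0},{"linear":[0,0,45],"twist":0},{"linear":[0,0,75],"twist":0},{"linear":[0,0,110],"twist":0},{"linear":[0,0,150],"twist":0},{"linear":[0,0,190],"twist":0},{"linear":[0,0,190],"twist":0}]'; python3 - <<'E'
from h import *
c=cap('side'); cv2.imwrite('pics/s7.png',c['frame'])
P=cloud(c); hsv=cv2.cvtColor(c['frame'],cv2.COLOR_BGR2HSV); h,s,v=[hsv[...,i] for i in range(3)]
o=np.array([566.5,-45,0]); X=np.array([.9336,-.3584])
Q=P-o; px=Q[...,:2]@X; py=Q[...,:2]@np.array([.3584,.9336]); z=P[...,2]
m=(px>50)&(px<140)&(abs(py)<6)&(z>25)&(z<110)&(c['z_map']>0)
print(m.sum(),np.percentile(px[m],[5,50,95]),np.percentile(z[m],[5,50,95]),'theta',np.median(np.arctan2(px[m],z[m]-26)))
E
```

```text
tool_pos: [666.1, -83.7, 63.2]
contact_force: [0.5, -0.9, 0.3]
time: 26.25
tool_pos: [667.8, -84.1, 259.2]
tcp_rot: [-3.141, -0.009, -0.349]
contact_force: [-0.1, -0.8, -1.0]
grip_width: 34.0
226 [ 53.11784483  76.6240281  103.46084916] [47.44390157 59.91402022 68.28389612] theta 1.1776249105332233
```

View pics/s7.png

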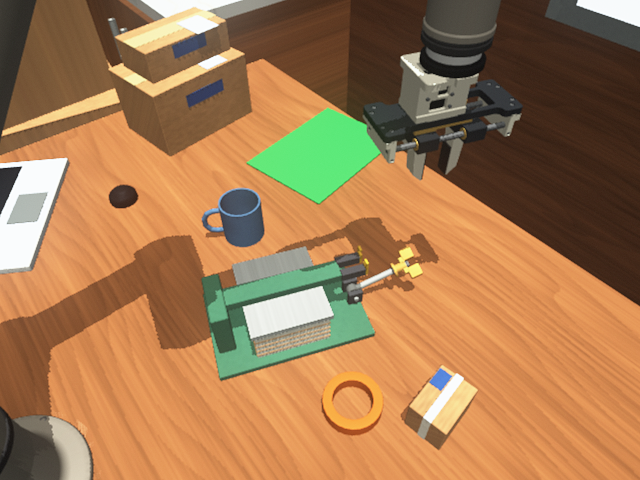

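The bolt lies at about 1.18 rad, from (352,293) to (408,263). The gripper is clear, and the mug (241,217), tape (352,402) and box (440,405) are where they started.

```bash
python3 -c "
from plant import bot
print(bot.close_job())"
```

```text
the job is handed in; nothing more can be done
None
```

The press bar is free: the eyebolt is out of the slot and lies at about 1.18 rad, past the 0.95 needed. I handed the job in at about 26 s of the 72 s allowed.

- **Nut:** I backed it off about 100° counterclockwise in 20° steps, with a light pull after most of them. At 80° the collar entered the keeper but began to catch, so I took it back upright and raised the nut one more step.
- **Swing:** I drew the bolt out with one finger of the loose jaw, laid it over at about 1 N, and lifted the gripper clear.
- **Final check:** The last side picture shows the gripper well clear and the mug, tape and box where they were. The contact force read about 1 N, within the sensor's noise.

**Less clean points:**
- Early gripped pulls were blurred by the pads resisting tilt; one blocked pull reached about 10 N.
- A slightly off-centre first grip put about 8 N sideways on the nut until I re-centred it.
- On the way out the force rose to about 8–9 N before dropping to 1–2 N. The collar probably rubbed the keeper slightly, so the height may have been near the edge of the freely passing range.

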